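Move the timed tubes from the block thermostat to the cooling rack in order

ROBOT

A 6-joint arm with a two-finger parallel gripper is mounted at the origin on the work surface; the furniture and walls round the work are solid. World frame = base frame: x ahead of the robot, y to its left, z up, the work surface at z = 0. Lengths are in mm, angles in rad, forces in N, time in s.
With the tool pointing down it reaches from about 250 to 775 mm from the base axis. Payload 4 kg.
Tool frame: the origin (TCP) lies at the very end of the fingers, on their centre line; the grasp point (between the pads) lies 19 mm behind it; z points along the fingers, y is the line along which they close (so a half turn about z gives the same grasp; the last joint's range is limited). The gripper opens to 94 mm and grips with 3 to 60 N. Pads are 16 mm wide; open, the fingers measure 119 mm over their backs; the gripper's body (75 mm by 177 mm) begins 78 mm behind the grasp point.
Start: joints at [-1.415, 0.087, 1.371, -0, 1.684, -0.103], TCP at [140.753, -531.704, 205.506] pointing down, gripper open.
Joint ranges: [-3.1, 3.1], [-0.76, 2.03], [0.27, 2.55], [-1.08, 4.22], [0.17, 2.65], [-2.57, 2.57]. Speed limits (rad/s): [2.79, 2.79, 3.14, 3.14, 3.14, 3.14].

INTERFACE

Orientations are given as a unit quaternion [x, y, z, w].
In Python, from plant import * gives the robot as it stands.
- The arm moves only by the tool carry_out, never from a script. Its argument "commands" is a list of rows, each a list of 7 numbers: the shift along the tool's x, y, z in units of 25 mm (1.0 is 25 mm), then the turn, a rotation vector about the tool's x, y, z in units of 5 degrees (1.0 is 5 degrees), then the opening, from 0 (shut) to 1 (fully open). A call has 1 to 12 rows; each row shifts and turns the commanded pose from where the row before left it, along the tool's axes as they then stand; what a row does not reach is not made up. A row lasts 1/12 s, in which the tool goes at most 41.7 mm and 7.16 degrees, less where a joint would pass 70% of its speed; a pose out of reach is approached as far as the arm can. A call is refused whole if a number of a shift passes 1 or a number of a turn 1, either way. A call with a gripper value outside its range is refused whole. The fingers move at their own pace and stop on an object; "grip_force" is the grip in N (left out, the last holds). Time passes only in rows, so rows that do not move let the fingers close. It gives the time, the measured TCP pose, the force, the opening and the grip force at its end, in the units of the state.
- get_obs(): the state, without advancing time (a new reading comes with each control period).
- camera(name): name is "side" or "top" or "wrist"; returns the picture (420x560x3 uint8, blue, green, red); there is no depth.
- get_calibration(name): a dict with "fovy" (degrees; the focal length in pixels is half the picture's height over the tangent of half this angle, whatever the lens; pixels are square), "cx", "cy" (the principal point, pixels), "distortion" ([k1, k2, p1, p2, k3] as OpenCV has them; the pictures are not rectified), "xyz" and "orientation" of the camera in the world; the wrist camera has in their place "T_tool_cam" (4x4, takes a point from camera to tool coordinates, whose origin is the TCP and whose axes are the flange's). Camera axes: x right, y down, z forward; pixel columns grow to the right and rows downward; lengths in mm; the calibration is good to about 2 mm. A picture is of the moment at which its call begins: read the wrist's pose just before it. get_calibration takes no time and is no camera call.
- job_done(): hands the job in; it is judged then, once.
The state is a dict: "time_s": time; "joint_positions": joint angles; "joint_vel": joint speeds; "effort": joint torques, N m; "tcp_pos": TCP position; "eef_rot": TCP orientation; "ft_force": force on the tool from outside, world axes, zero at the start; "torque": the same for the moment, N m; "gripper_width": opening from 0.0 (shut) to 1.0 (fully open); "finger_force": force on a finger pad.
Only numpy, scipy, OpenCV 4.12 (cv2) and the standard library are available. Lean on these libraries where they do the work, as an engineer would, in place of code of your own. Each camera call takes 0.05 s, during which the arm holds its last target. There are 200 camera calls.

TASK

The incubation time is up: move the four tubes from the block thermostat to the cooling rack, one at a time in the order they went in, beginning with the well beside the control panel. Stand them in the same order in the rack's four empty holes, the first one next to the white-capped blank and the last one next to the black-capped standard, each lowered fully home and not dropped. Leave the blank, the standard and the flask where they stand.

Things in the scene. Friction and masses are not known exactly. Their poses are not given: they have to be found in the camera images.
- block_thermostat: fixed white block thermostat, cold, 275 x 92 mm, with a sloping grey control panel at its -x end. Origin on the bench under the middle of its one row of wells, x along the row away from the panel, z up. Well centres x = -75 (first, beside the panel), -25, 25, 75 mm; 29 mm wide, floor 35 mm and rim 80 mm above the bench. Each holds one tube, colours in any order.
- cooling_rack: fixed blue rack, 60 x 268 mm, one row of six holes along y. Origin on the bench under the middle, z up. Hole centres y = -110, -66, -22, 22, 66, 110 mm; 31 mm wide in the top plate (top at 62 mm), then 25 mm (8 to 20 mm up) round a tube's cone; a foot seats 8 mm above the bench, cap top at 108 mm. End holes hold blank and standard (either way round), the others are empty.
- tube_red: loose red-capped 30 ml tube, 100 mm tall, about 45 g: 24 mm body, cone over the lowest 16 mm to a 12 mm foot, 30 mm cap 82 to 100 mm above the foot. Origin at the centre of the foot, z up the tube. Starts in one of the thermostat's wells: foot 35 mm, cap top 135 mm above the bench.
- tube_green: loose green-capped 30 ml tube, 100 mm tall, about 45 g: 24 mm body, cone over the lowest 16 mm to a 12 mm foot, 30 mm cap 82 to 100 mm above the foot. Origin at the centre of the foot, z up the tube. Starts in one of the thermostat's wells: foot 35 mm, cap top 135 mm above the bench.
- tube_yellow: loose yellow-capped 30 ml tube, 100 mm tall, about 45 g: 24 mm body, cone over the lowest 16 mm to a 12 mm foot, 30 mm cap 82 to 100 mm above the foot. Origin at the centre of the foot, z up the tube. Starts in one of the thermostat's wells: foot 35 mm, cap top 135 mm above the bench.
- tube_blue: loose blue-capped 30 ml tube, 100 mm tall, about 45 g: 24 mm body, cone over the lowest 16 mm to a 12 mm foot, 30 mm cap 82 to 100 mm above the foot. Origin at the centre of the foot, z up the tube. Starts in one of the thermostat's wells: foot 35 mm, cap top 135 mm above the bench.
- blank_white: loose white-capped 30 ml tube (the blank), 100 mm tall, about 45 g: 24 mm body, cone over the lowest 16 mm to a 12 mm foot, 30 mm cap 82 to 100 mm above the foot. Origin at the centre of the foot, z up the tube. Stands in one end hole of the rack (y = +110 or -110 mm there) and stays; the first sample goes in the hole next to it, 44 mm away.
- standard_black: loose black-capped 30 ml tube (the standard), 100 mm tall, about 45 g: 24 mm body, cone over the lowest 16 mm to a 12 mm foot, 30 mm cap 82 to 100 mm above the foot. Origin at the centre of the foot, z up the tube. Stands in the other end hole of the rack and stays.
- flask: conical glass flask with pale blue content, foot 80 mm, neck 26 mm, 122 mm tall, loose on the bench near the work. Origin at the centre of its underside. Leave it alone.

How it is judged (in metres and radians):
On the way, in this order (a step that is already met when the one before it is completed fails the run):
1. the first tube (from the first well, counted from the control panel) stands in the first hole beyond the blank, tubes already moved stay in place, the rest are still in their wells (((horizontal distance between tube_red and blank_white between 0.03 and 0.058 m and x of tube_red in the frame of cooling_rack between -0.012 and 0.012 m and z of tube_red in the frame of cooling_rack between 0 and 0.016 m and angle between tube_red's own z axis and vertical below 0.2 rad) or (horizontal distance between tube_green and blank_white between 0.03 and 0.058 m and x of tube_green in the frame of cooling_rack between -0.012 and 0.012 m and z of tube_green in the frame of cooling_rack between 0 and 0.016 m and angle between tube_green's own z axis and vertical below 0.2 rad) or (horizontal distance between tube_yellow and blank_white between 0.03 and 0.058 m and x of tube_yellow in the frame of cooling_rack between -0.012 and 0.012 m and z of tube_yellow in the frame of cooling_rack between 0 and 0.016 m and angle between tube_yellow's own z axis and vertical below 0.2 rad) or (horizontal distance between tube_blue and blank_white between 0.03 and 0.058 m and x of tube_blue in the frame of cooling_rack between -0.012 and 0.012 m and z of tube_blue in the frame of cooling_rack between 0 and 0.016 m and angle between tube_blue's own z axis and vertical below 0.2 rad)) and ((x of tube_red in the frame of block_thermostat between -0.037 and -0.013 m and y of tube_red in the frame of block_thermostat between -0.012 and 0.012 m and z of tube_red in the frame of block_thermostat below 0.05 m) or (x of tube_green in the frame of block_thermostat between -0.037 and -0.013 m and y of tube_green in the frame of block_thermostat between -0.012 and 0.012 m and z of tube_green in the frame of block_thermostat below 0.05 m) or (x of tube_yellow in the frame of block_thermostat between -0.037 and -0.013 m and y of tube_yellow in the frame of block_thermostat between -0.012 and 0.012 m and z of tube_yellow in the frame of block_thermostat below 0.05 m) or (x of tube_blue in the frame of block_thermostat between -0.037 and -0.013 m and y of tube_blue in the frame of block_thermostat between -0.012 and 0.012 m and z of tube_blue in the frame of block_thermostat below 0.05 m)) and ((x of tube_red in the frame of block_thermostat between 0.013 and 0.037 m and y of tube_red in the frame of block_thermostat between -0.012 and 0.012 m and z of tube_red in the frame of block_thermostat below 0.05 m) or (x of tube_green in the frame of block_thermostat between 0.013 and 0.037 m and y of tube_green in the frame of block_thermostat between -0.012 and 0.012 m and z of tube_green in the frame of block_thermostat below 0.05 m) or (x of tube_yellow in the frame of block_thermostat between 0.013 and 0.037 m and y of tube_yellow in the frame of block_thermostat between -0.012 and 0.012 m and z of tube_yellow in the frame of block_thermostat below 0.05 m) or (x of tube_blue in the frame of block_thermostat between 0.013 and 0.037 m and y of tube_blue in the frame of block_thermostat between -0.012 and 0.012 m and z of tube_blue in the frame of block_thermostat below 0.05 m)) and ((x of tube_red in the frame of block_thermostat between 0.063 and 0.087 m and y of tube_red in the frame of block_thermostat between -0.012 and 0.012 m and z of tube_red in the frame of block_thermostat below 0.05 m) or (x of tube_green in the frame of block_thermostat between 0.063 and 0.087 m and y of tube_green in the frame of block_thermostat between -0.012 and 0.012 m and z of tube_green in the frame of block_thermostat below 0.05 m) or (x of tube_yellow in the frame of block_thermostat between 0.063 and 0.087 m and y of tube_yellow in the frame of block_thermostat between -0.012 and 0.012 m and z of tube_yellow in the frame of block_thermostat below 0.05 m) or (x of tube_blue in the frame of block_thermostat between 0.063 and 0.087 m and y of tube_blue in the frame of block_thermostat between -0.012 and 0.012 m and z of tube_blue in the frame of block_thermostat below 0.05 m))), for 0.2 s.
2. the second tube (from the second well, counted from the control panel) stands in the second hole beyond the blank, tubes already moved stay in place, the rest are still in their wells (((horizontal distance between tube_red and blank_white between 0.03 and 0.058 m and x of tube_red in the frame of cooling_rack between -0.012 and 0.012 m and z of tube_red in the frame of cooling_rack between 0 and 0.016 m and angle between tube_red's own z axis and vertical below 0.2 rad) or (horizontal distance between tube_green and blank_white between 0.03 and 0.058 m and x of tube_green in the frame of cooling_rack between -0.012 and 0.012 m and z of tube_green in the frame of cooling_rack between 0 and 0.016 m and angle between tube_green's own z axis and vertical below 0.2 rad) or (horizontal distance between tube_yellow and blank_white between 0.03 and 0.058 m and x of tube_yellow in the frame of cooling_rack between -0.012 and 0.012 m and z of tube_yellow in the frame of cooling_rack between 0 and 0.016 m and angle between tube_yellow's own z axis and vertical below 0.2 rad) or (horizontal distance between tube_blue and blank_white between 0.03 and 0.058 m and x of tube_blue in the frame of cooling_rack between -0.012 and 0.012 m and z of tube_blue in the frame of cooling_rack between 0 and 0.016 m and angle between tube_blue's own z axis and vertical below 0.2 rad)) and ((horizontal distance between tube_red and blank_white between 0.074 and 0.102 m and x of tube_red in the frame of cooling_rack between -0.012 and 0.012 m and z of tube_red in the frame of cooling_rack between 0 and 0.016 m and angle between tube_red's own z axis and vertical below 0.2 rad) or (horizontal distance between tube_green and blank_white between 0.074 and 0.102 m and x of tube_green in the frame of cooling_rack between -0.012 and 0.012 m and z of tube_green in the frame of cooling_rack between 0 and 0.016 m and angle between tube_green's own z axis and vertical below 0.2 rad) or (horizontal distance between tube_yellow and blank_white between 0.074 and 0.102 m and x of tube_yellow in the frame of cooling_rack between -0.012 and 0.012 m and z of tube_yellow in the frame of cooling_rack between 0 and 0.016 m and angle between tube_yellow's own z axis and vertical below 0.2 rad) or (horizontal distance between tube_blue and blank_white between 0.074 and 0.102 m and x of tube_blue in the frame of cooling_rack between -0.012 and 0.012 m and z of tube_blue in the frame of cooling_rack between 0 and 0.016 m and angle between tube_blue's own z axis and vertical below 0.2 rad)) and ((x of tube_red in the frame of block_thermostat between 0.013 and 0.037 m and y of tube_red in the frame of block_thermostat between -0.012 and 0.012 m and z of tube_red in the frame of block_thermostat below 0.05 m) or (x of tube_green in the frame of block_thermostat between 0.013 and 0.037 m and y of tube_green in the frame of block_thermostat between -0.012 and 0.012 m and z of tube_green in the frame of block_thermostat below 0.05 m) or (x of tube_yellow in the frame of block_thermostat between 0.013 and 0.037 m and y of tube_yellow in the frame of block_thermostat between -0.012 and 0.012 m and z of tube_yellow in the frame of block_thermostat below 0.05 m) or (x of tube_blue in the frame of block_thermostat between 0.013 and 0.037 m and y of tube_blue in the frame of block_thermostat between -0.012 and 0.012 m and z of tube_blue in the frame of block_thermostat below 0.05 m)) and ((x of tube_red in the frame of block_thermostat between 0.063 and 0.087 m and y of tube_red in the frame of block_thermostat between -0.012 and 0.012 m and z of tube_red in the frame of block_thermostat below 0.05 m) or (x of tube_green in the frame of block_thermostat between 0.063 and 0.087 m and y of tube_green in the frame of block_thermostat between -0.012 and 0.012 m and z of tube_green in the frame of block_thermostat below 0.05 m) or (x of tube_yellow in the frame of block_thermostat between 0.063 and 0.087 m and y of tube_yellow in the frame of block_thermostat between -0.012 and 0.012 m and z of tube_yellow in the frame of block_thermostat below 0.05 m) or (x of tube_blue in the frame of block_thermostat between 0.063 and 0.087 m and y of tube_blue in the frame of block_thermostat between -0.012 and 0.012 m and z of tube_blue in the frame of block_thermostat below 0.05 m))), for 0.2 s.
3. the third tube (from the third well, counted from the control panel) stands in the third hole beyond the blank, tubes already moved stay in place, the rest are still in their wells (((horizontal distance between tube_red and blank_white between 0.03 and 0.058 m and x of tube_red in the frame of cooling_rack between -0.012 and 0.012 m and z of tube_red in the frame of cooling_rack between 0 and 0.016 m and angle between tube_red's own z axis and vertical below 0.2 rad) or (horizontal distance between tube_green and blank_white between 0.03 and 0.058 m and x of tube_green in the frame of cooling_rack between -0.012 and 0.012 m and z of tube_green in the frame of cooling_rack between 0 and 0.016 m and angle between tube_green's own z axis and vertical below 0.2 rad) or (horizontal distance between tube_yellow and blank_white between 0.03 and 0.058 m and x of tube_yellow in the frame of cooling_rack between -0.012 and 0.012 m and z of tube_yellow in the frame of cooling_rack between 0 and 0.016 m and angle between tube_yellow's own z axis and vertical below 0.2 rad) or (horizontal distance between tube_blue and blank_white between 0.03 and 0.058 m and x of tube_blue in the frame of cooling_rack between -0.012 and 0.012 m and z of tube_blue in the frame of cooling_rack between 0 and 0.016 m and angle between tube_blue's own z axis and vertical below 0.2 rad)) and ((horizontal distance between tube_red and blank_white between 0.074 and 0.102 m and x of tube_red in the frame of cooling_rack between -0.012 and 0.012 m and z of tube_red in the frame of cooling_rack between 0 and 0.016 m and angle between tube_red's own z axis and vertical below 0.2 rad) or (horizontal distance between tube_green and blank_white between 0.074 and 0.102 m and x of tube_green in the frame of cooling_rack between -0.012 and 0.012 m and z of tube_green in the frame of cooling_rack between 0 and 0.016 m and angle between tube_green's own z axis and vertical below 0.2 rad) or (horizontal distance between tube_yellow and blank_white between 0.074 and 0.102 m and x of tube_yellow in the frame of cooling_rack between -0.012 and 0.012 m and z of tube_yellow in the frame of cooling_rack between 0 and 0.016 m and angle between tube_yellow's own z axis and vertical below 0.2 rad) or (horizontal distance between tube_blue and blank_white between 0.074 and 0.102 m and x of tube_blue in the frame of cooling_rack between -0.012 and 0.012 m and z of tube_blue in the frame of cooling_rack between 0 and 0.016 m and angle between tube_blue's own z axis and vertical below 0.2 rad)) and ((horizontal distance between tube_red and blank_white between 0.118 and 0.146 m and x of tube_red in the frame of cooling_rack between -0.012 and 0.012 m and z of tube_red in the frame of cooling_rack between 0 and 0.016 m and angle between tube_red's own z axis and vertical below 0.2 rad) or (horizontal distance between tube_green and blank_white between 0.118 and 0.146 m and x of tube_green in the frame of cooling_rack between -0.012 and 0.012 m and z of tube_green in the frame of cooling_rack between 0 and 0.016 m and angle between tube_green's own z axis and vertical below 0.2 rad) or (horizontal distance between tube_yellow and blank_white between 0.118 and 0.146 m and x of tube_yellow in the frame of cooling_rack between -0.012 and 0.012 m and z of tube_yellow in the frame of cooling_rack between 0 and 0.016 m and angle between tube_yellow's own z axis and vertical below 0.2 rad) or (horizontal distance between tube_blue and blank_white between 0.118 and 0.146 m and x of tube_blue in the frame of cooling_rack between -0.012 and 0.012 m and z of tube_blue in the frame of cooling_rack between 0 and 0.016 m and angle between tube_blue's own z axis and vertical below 0.2 rad)) and ((x of tube_red in the frame of block_thermostat between 0.063 and 0.087 m and y of tube_red in the frame of block_thermostat between -0.012 and 0.012 m and z of tube_red in the frame of block_thermostat below 0.05 m) or (x of tube_green in the frame of block_thermostat between 0.063 and 0.087 m and y of tube_green in the frame of block_thermostat between -0.012 and 0.012 m and z of tube_green in the frame of block_thermostat below 0.05 m) or (x of tube_yellow in the frame of block_thermostat between 0.063 and 0.087 m and y of tube_yellow in the frame of block_thermostat between -0.012 and 0.012 m and z of tube_yellow in the frame of block_thermostat below 0.05 m) or (x of tube_blue in the frame of block_thermostat between 0.063 and 0.087 m and y of tube_blue in the frame of block_thermostat between -0.012 and 0.012 m and z of tube_blue in the frame of block_thermostat below 0.05 m))), for 0.2 s.
4. the fourth tube (from the fourth well, counted from the control panel) stands in the fourth hole beyond the blank, with the other three in place (((horizontal distance between tube_red and blank_white between 0.03 and 0.058 m and x of tube_red in the frame of cooling_rack between -0.012 and 0.012 m and z of tube_red in the frame of cooling_rack between 0 and 0.016 m and angle between tube_red's own z axis and vertical below 0.2 rad) or (horizontal distance between tube_green and blank_white between 0.03 and 0.058 m and x of tube_green in the frame of cooling_rack between -0.012 and 0.012 m and z of tube_green in the frame of cooling_rack between 0 and 0.016 m and angle between tube_green's own z axis and vertical below 0.2 rad) or (horizontal distance between tube_yellow and blank_white between 0.03 and 0.058 m and x of tube_yellow in the frame of cooling_rack between -0.012 and 0.012 m and z of tube_yellow in the frame of cooling_rack between 0 and 0.016 m and angle between tube_yellow's own z axis and vertical below 0.2 rad) or (horizontal distance between tube_blue and blank_white between 0.03 and 0.058 m and x of tube_blue in the frame of cooling_rack between -0.012 and 0.012 m and z of tube_blue in the frame of cooling_rack between 0 and 0.016 m and angle between tube_blue's own z axis and vertical below 0.2 rad)) and ((horizontal distance between tube_red and blank_white between 0.074 and 0.102 m and x of tube_red in the frame of cooling_rack between -0.012 and 0.012 m and z of tube_red in the frame of cooling_rack between 0 and 0.016 m and angle between tube_red's own z axis and vertical below 0.2 rad) or (horizontal distance between tube_green and blank_white between 0.074 and 0.102 m and x of tube_green in the frame of cooling_rack between -0.012 and 0.012 m and z of tube_green in the frame of cooling_rack between 0 and 0.016 m and angle between tube_green's own z axis and vertical below 0.2 rad) or (horizontal distance between tube_yellow and blank_white between 0.074 and 0.102 m and x of tube_yellow in the frame of cooling_rack between -0.012 and 0.012 m and z of tube_yellow in the frame of cooling_rack between 0 and 0.016 m and angle between tube_yellow's own z axis and vertical below 0.2 rad) or (horizontal distance between tube_blue and blank_white between 0.074 and 0.102 m and x of tube_blue in the frame of cooling_rack between -0.012 and 0.012 m and z of tube_blue in the frame of cooling_rack between 0 and 0.016 m and angle between tube_blue's own z axis and vertical below 0.2 rad)) and ((horizontal distance between tube_red and blank_white between 0.118 and 0.146 m and x of tube_red in the frame of cooling_rack between -0.012 and 0.012 m and z of tube_red in the frame of cooling_rack between 0 and 0.016 m and angle between tube_red's own z axis and vertical below 0.2 rad) or (horizontal distance between tube_green and blank_white between 0.118 and 0.146 m and x of tube_green in the frame of cooling_rack between -0.012 and 0.012 m and z of tube_green in the frame of cooling_rack between 0 and 0.016 m and angle between tube_green's own z axis and vertical below 0.2 rad) or (horizontal distance between tube_yellow and blank_white between 0.118 and 0.146 m and x of tube_yellow in the frame of cooling_rack between -0.012 and 0.012 m and z of tube_yellow in the frame of cooling_rack between 0 and 0.016 m and angle between tube_yellow's own z axis and vertical below 0.2 rad) or (horizontal distance between tube_blue and blank_white between 0.118 and 0.146 m and x of tube_blue in the frame of cooling_rack between -0.012 and 0.012 m and z of tube_blue in the frame of cooling_rack between 0 and 0.016 m and angle between tube_blue's own z axis and vertical below 0.2 rad)) and ((horizontal distance between tube_red and blank_white between 0.162 and 0.19 m and x of tube_red in the frame of cooling_rack between -0.012 and 0.012 m and z of tube_red in the frame of cooling_rack between 0 and 0.016 m and angle between tube_red's own z axis and vertical below 0.2 rad) or (horizontal distance between tube_green and blank_white between 0.162 and 0.19 m and x of tube_green in the frame of cooling_rack between -0.012 and 0.012 m and z of tube_green in the frame of cooling_rack between 0 and 0.016 m and angle between tube_green's own z axis and vertical below 0.2 rad) or (horizontal distance between tube_yellow and blank_white between 0.162 and 0.19 m and x of tube_yellow in the frame of cooling_rack between -0.012 and 0.012 m and z of tube_yellow in the frame of cooling_rack between 0 and 0.016 m and angle between tube_yellow's own z axis and vertical below 0.2 rad) or (horizontal distance between tube_blue and blank_white between 0.162 and 0.19 m and x of tube_blue in the frame of cooling_rack between -0.012 and 0.012 m and z of tube_blue in the frame of cooling_rack between 0 and 0.016 m and angle between tube_blue's own z axis and vertical below 0.2 rad))), for 0.2 s.
At the end, for the whole second after the job is handed in: The four tubes stand home (foot within 8 mm of seat height, under 0.2 rad lean, within 12 mm of the hole centres) in the rack's middle holes in well order, the one from beside the panel next to the blank; blank and standard in their end holes, flask standing, all released and at rest (all of step 4 and linear speed of each of tube_red, tube_green, tube_yellow, tube_blue below 0.02 m/s and contact force between the fingers and tube_red below 0.1 N and contact force between the fingers and tube_green below 0.1 N and contact force between the fingers and tube_yellow below 0.1 N and contact force between the fingers and tube_blue below 0.1 N and z of each of blank_white, standard_black in the frame of cooling_rack below 0.016 m and angle between each of blank_white, standard_black, flask's own z axis and vertical below 0.2 rad); the robot touches nothing.
It fails at once if the white-capped blank, the black-capped standard or the flask is moved from its place (more than 20 mm) or tipped (distance of any of blank_white, standard_black, flask from where it was at the start of the episode above 0.02 m or angle between any of blank_white, standard_black, flask's own z axis and vertical above 0.35 rad).
It fails at once if a tube is dropped (falls free of the fingers faster than 0.6 m/s, about 20 mm of fall) ((contact force between the fingers and tube_red below 0.05 N and linear speed of tube_red above 0.6 m/s) or (contact force between the fingers and tube_green below 0.05 N and linear speed of tube_green above 0.6 m/s) or (contact force between the fingers and tube_yellow below 0.05 N and linear speed of tube_yellow above 0.6 m/s) or (contact force between the fingers and tube_blue below 0.05 N and linear speed of tube_blue above 0.6 m/s)).
It also fails if it takes over 102 s, if anything falls off the work surface, if the arm or the gripper's body presses on something with over 40 N, if the wrist force passes 120 N, or if a joint passes its speed limit or range.

## Working session

There is one attempt and no reset: what is moved stays moved. The work goes in short steps, Python scripts to look and compute and a tool call to move; the robot and the scene stay as the last step left them, time stands still between calls to the robot, and variables do not carry over. Pictures are saved under pics/ and viewed, at most 14 in all, crops included, and the job is handed in when it is done.

Besides the shell and the picture viewer there is one more tool, called after "Emit:" by a JSON object that holds its "op" and its "data", one argument or row to a line. carry_out: Moves the arm, as the interface text tells. Its arguments: {"type":"object","properties":{"commands":{"type":"array","items":{"type":"array","items":{"type":"number"}}},"grip_force":{"type":"number"}},"required":["commands"]}

```bash
mkdir -p pics; ls
python3 - <<'E'
from plant import *
import cv2,numpy as np
o=get_obs();print(o)
for n in ["top","side"]:
    print(n,get_calibration(n)); cv2.imwrite(f"pics/{n}0.png",camera(n))
print(get_calibration("wrist"))
E
```

```text
pics
{'time_s': 0.0, 'joint_positions': array([-1.41512791e+00,  8.79699711e-02,  1.37225277e+00, -4.41634687e-06,
        1.68360733e+00, -1.03118924e-01]), 'joint_vel': array([ 1.56383494e-03, -8.84754679e-04,  1.25086966e-03, -1.27620226e-03,
        3.67046746e-05,  8.06549381e-05]), 'effort': array([-6.61116937e-04, -3.40183890e+01, -3.02429509e+01,  7.18913041e-02,
        3.29514197e-02, -1.60706936e-04]), 'tcp_pos': array([ 140.64724222, -531.13932604,  204.2967664 ]), 'eef_rot': array([ 9.91639724e-01,  1.29032582e-01, -3.15839700e-05, -1.11826135e-03]), 'ft_force': array([-0.36558649,  0.27891792, -0.30865974]), 'torque': array([-0.01130514,  0.00324861,  0.04475358]), 'finger_force': 0.0, 'gripper_width': 0.9968377803607126}
top {'fovy': 56.423196746652444, 'cx': 276.855841240077, 'cy': 210.32343711116448, 'distortion': array([-0.05605474,  0.        ,  0.        ,  0.        ,  0.        ]), 'xyz': array([423.92431419,  25.21488838, 903.33056853]), 'orientation': array([ 0.71042389, -0.6995262 ,  0.05425552, -0.05493012])}
side {'fovy': 51.026888270192174, 'cx': 277.97486511316725, 'cy': 207.2128597765481, 'distortion': array([-0.07223994,  0.        ,  0.        ,  0.        ,  0.        ]), 'xyz': array([ 845.37159605, -461.56622949,  811.75799954]), 'orientation': array([ 0.91493519,  0.25214533, -0.08793408, -0.30262835])}
{'fovy': 61.7756183287403, 'cx': 283.21804478158987, 'cy': 206.6109449545367, 'distortion': array([-0.03592499,  0.        ,  0.        ,  0.        ,  0.        ]), 'T_tool_cam': array([[ 8.83493109e-04, -9.66275669e-01, -2.57508350e-01,
         7.36008216e+01],
       [ 9.99998690e-01,  1.20287067e-03, -1.08273270e-03,
         1.03717380e+00],
       [ 1.35596751e-03, -2.57507056e-01,  9.66275467e-01,
        -1.79363037e+02],
       [ 0.00000000e+00,  0.00000000e+00,  0.00000000e+00,
         1.00000000e+00]])}
```

View pics/top0.png

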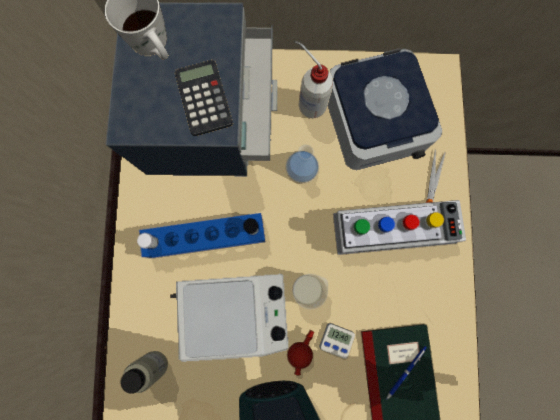

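View pics/side0.png

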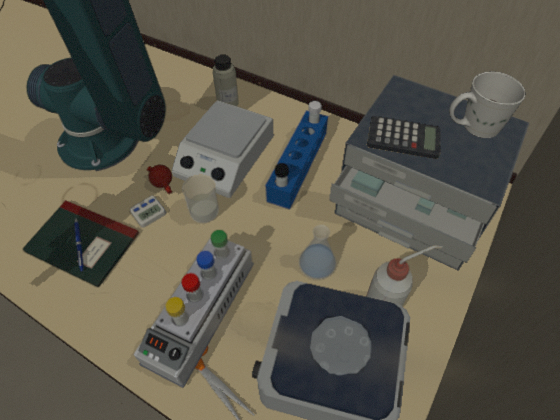

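The top view shows, from the panel at right: yellow (435,219), red (411,222), blue (386,224), green (362,227). The rack has white at (146,241) and black at (251,226), and the flask is at (303,167). The side view confirms this order. Next I triangulate the cap centres.

```bash
cat > h.py <<'E'
from plant import *
import cv2,numpy as np
from scipy.spatial.transform import Rotation as R
def pose(n,obs=None):
    c=get_calibration(n)
    if n=="wrist":
        T=np.eye(4);T[:3,:3]=R.from_quat(obs["eef_rot"]).as_matrix();T[:3,3]=obs["tcp_pos"];T=T@c["T_tool_cam"]
        return c,T[:3,3],T[:3,:3]
    return c,c["xyz"],R.from_quat(c["orientation"]).as_matrix()
def ray(n,uv,obs=None):
    c,o,M=pose(n,obs);f=210/np.tan(np.radians(c["fovy"]/2))
    K=np.array([[f,0,c["cx"]],[0,f,c["cy"]],[0,0,1]])
    p=cv2.undistortPoints(np.array([[uv]],float),K,c["distortion"])[0,0]
    d=M@np.array([p[0],p[1],1]);return np.array(o),d/np.linalg.norm(d)
def onz(n,uv,z,obs=None):
    o,d=ray(n,uv,obs);return o+d*(z-o[2])/d[2]
def tri(r1,r2):
    A=np.stack([r1[1],-r2[1]],1);s=np.linalg.lstsq(A,r2[0]-r1[0],rcond=None)[0]
    a=r1[0]+s[0]*r1[1];b=r2[0]+s[1]*r2[1];return (a+b)/2,np.linalg.norm(a-b)
RANGES=dict(yellow=[(20,34)],red=[(0,8),(172,180)],blue=[(112,128)],green=[(55,85)])
def mask(im,col):
    h=cv2.cvtColor(im,cv2.COLOR_BGR2HSV)
    if col=="white": return cv2.inRange(h,(0,0,150),(180,60,255))
    if col=="black": return cv2.inRange(h,(0,0,0),(180,255,55))
    m=0
    for a,b in RANGES[col]: m=m|cv2.inRange(h,(a,140,70),(b,255,255))
    return m
def blob(im,col,near,r=14):
    m=mask(im,col);k=np.zeros_like(m);cv2.circle(k,tuple(map(int,near)),r,255,-1);m&=k
    n,_,s,c=cv2.connectedComponentsWithStats(m);i=1+np.argmax(s[1:,4]);return c[i],s[i]
E
python3 - <<'E'
from h import *
T=cv2.imread("pics/top0.png");S=cv2.imread("pics/side0.png")
near=dict(yellow=((435,219),(176,306)),red=((411,222),(191,283)),blue=((386,224),(206,260)),green=((362,227),(219,239)),white=((146,241),(314,108)),black=((251,226),(282,171)))
for k,(a,b) in near.items():
    ca,sa=blob(T,k,a);cb,sb=blob(S,k,b,11)
    p,e=tri(ray("top",ca),ray("side",cb))
    z=99 if k in("white","black") else 126
    print(k,ca.round(1),sa[2:],cb.round(1),sb[2:],p.round(1),round(e,1),onz("top",ca,z)[:2].round(1),onz("side",cb,z)[:2].round(1))
E
```

```text
yellow [435.1 219.5] [ 17  15 208] [174.5 306. ] [ 18  19 272] [ 532.4 -292.5  125.1] 3.0 [ 531.2 -293.2] [ 534.  -291.8]
red [410.7 221.8] [ 17  15 196] [190.1 282.2] [ 18  19 256] [ 527.2 -242.8  123.6] 2.8 [ 525.8 -243. ] [ 529.4 -242.7]
blue [394. 224.] [1 3 3] [203.  252.6] [5 3 9] [ 521.5 -197.1  152.9] 10.8 [ 520.9 -208.9] [ 512.9 -182.9]
green [362. 226.] [ 15  15 163] [218.5 233.3] [12  6 50] [ 516.2 -140.5  136.4] 4.1 [ 515.9 -144.1] [ 512.7 -134.2]
white [144.  240.1] [ 15  15 177] [314.5 107.5] [2 2 2] [483.6 303.4  93.1] 1.1 [482.7 300.9] [486.9 297.6]
black [250.3 225.7] [ 15  15 173] [281.6 169.9] [ 15  15 172] [518.3  83.1  95.2] 4.2 [516.2  81.4] [521.6  81.7]
```

Spacings agree with the sizes given: wells 50 mm apart, rack ends 221 mm apart. I raise the tool and turn it so the fingers close across the rows.

Emit:
{"op": "carry_out", "data": {
  "commands": [
    [0, 0, -0.1, 0, 0, -1, 0.8],
    [0, 0, -0.1, 0, 0, -1, 0.8],
    [0, 0, -0.1, 0, 0, -1, 0.8],
    [0, 0, -0.1, 0, 0, -1, 0.8],
    [0, 0, -0.1, 0, 0, -1, 0.8],
    [0, 0, -0.1, 0, 0, -1, 0.8],
    [0, 0, -0.1, 0, 0, -1, 0.8],
    [0, 0, -0.1, 0, 0, -1, 0.8],
    [0, 0, -0.1, 0, 0, -1, 0.8],
    [0, 0, -0.1, 0, 0, -1, 0.8],
    [0, 0, -0.1, 0, 0, -1, 0.8],
    [0, 0, -0.1, 0, 0, -1, 0.8]
  ],
  "grip_force": 15
}}

```text
time_s: 1.1
tcp_pos: [140.7, -531.4, 234.9]
eef_rot: [0.793, 0.609, 0.0, -0.001]
ft_force: [-0.8, -0.2, -0.1]
gripper_width: 0.8
finger_force: 0.0
```

Emit:
{"op": "carry_out", "data": {
  "commands": [
    [0, 0, 0, 0, 0, -1, 0.8],
    [0, 0, 0, 0, 0, -1, 0.8],
    [0, 0, 0, 0, 0, -1, 0.8],
    [0, 0, 0, 0, 0, -1, 0.8],
    [0, 0, 0, 0, 0, -0.2, 0.8],
    [0, 0, 0, 0, 0, 0, 0.8]
  ]
}}

```text
time_s: 1.6
tcp_pos: [140.7, -531.5, 234.9]
eef_rot: [0.671, 0.742, 0.0, -0.0]
ft_force: [-0.5, 0.4, -0.5]
gripper_width: 0.8
finger_force: 0.0
```

```bash
cat >> h.py <<'E'
def go(x,y,z,yaw):
    "needed move in tool units (25 mm, 5 deg) to a tool-down pose; yaw=angle of tool x, deg"
    o=get_obs();M=R.from_quat(o["eef_rot"]);G=R.from_matrix(np.stack([[np.cos(np.radians(yaw)),np.sin(np.radians(yaw)),0],[np.sin(np.radians(yaw)),-np.cos(np.radians(yaw)),0],[0,0,-1]],1))
    d=M.inv().apply(np.array([x,y,z])-o["tcp_pos"])/25
    print("t",round(o["time_s"],2),"tcp",o["tcp_pos"].round(1),"shift",d.round(3),"turn",(np.degrees((M.inv()*G).as_rotvec())/5).round(3),"w",round(o["gripper_width"],3),"F",o["ft_force"].round(1),round(o["finger_force"],1))
E
python3 -c "
from h import *
go(532.5,-292.5,230,95.85)"
```

```text
t 1.6 tcp [ 140.7 -531.5  234.9] shift [ 7.939 16.55   0.205] turn [-0.    -0.011 -0.019] w 0.8 F [-0.5  0.4 -0.5] 0.0
```

Emit:
{"op": "carry_out", "data": {
  "commands": [
    [0.5, 1, 0, 0, 0, 0, 0.7],
    [0.5, 1, 0, 0, 0, 0, 0.7],
    [0.5, 1, 0, 0, 0, 0, 0.7],
    [0.5, 1, 0, 0, 0, 0, 0.7],
    [0.5, 1, 0, 0, 0, 0, 0.7],
    [0.5, 1, 0, 0, 0, 0, 0.7],
    [0.5, 1, 0, 0, 0, 0, 0.7],
    [0.5, 1, 0, 0, 0, 0, 0.7],
    [0.5, 1, 0, 0, 0, 0, 0.7],
    [0.5, 1, 0, 0, 0, 0, 0.7],
    [0.5, 1, 0, 0, 0, 0, 0.7],
    [0.5, 1, 0, 0, 0, 0, 0.7]
  ]
}}

```text
time_s: 2.6
tcp_pos: [425.0, -351.0, 235.3]
eef_rot: [0.671, 0.741, -0.0, -0.0]
ft_force: [-0.3, -0.1, 0.2]
gripper_width: 0.7
finger_force: 0.0
```

Emit:
{"op": "carry_out", "data": {
  "commands": [
    [0.5, 1, 0, 0, 0, 0, 0.7],
    [0.5, 1, 0, 0, 0, 0, 0.7],
    [0.5, 1, 0, 0, 0, 0, 0.7],
    [0.4, 1, 0.1, 0, 0, 0, 0.7],
    [0.04, 0.55, 0.1, 0, 0, 0, 0.7],
    [0, 0, 0, 0, 0, 0, 0.7],
    [0, 0, 0, 0, 0, 0, 0.7]
  ]
}}

```text
time_s: 3.18
tcp_pos: [531.9, -292.4, 229.5]
eef_rot: [0.67, 0.742, -0.001, -0.001]
ft_force: [0.4, -0.2, -0.1]
gripper_width: 0.697
finger_force: 0.0
```

```bash
python3 -c "
from h import *
go(532.5,-292.5,230,95.85)
cv2.imwrite('pics/w1.png',camera('wrist'))"
```

```text
t 3.18 tcp [ 531.9 -292.4  229.5] shift [-0.006  0.024 -0.019] turn [-0.025 -0.006 -0.007] w 0.697 F [ 0.4 -0.2 -0.1] 0.0
```

View pics/w1.png

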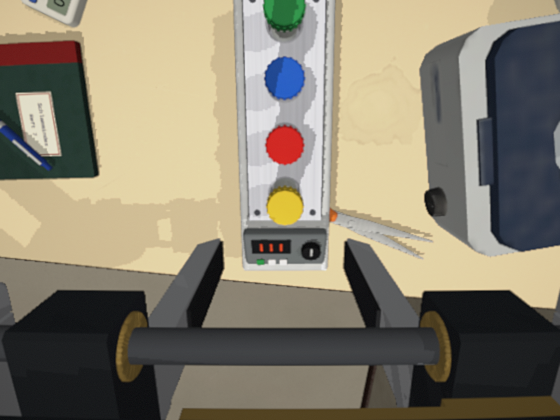

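The wrist view shows yellow (285,207), red (285,145), blue (285,78) and green (284,10) in line between the fingers. I measure them at cap height.

```bash
python3 -c "
from h import *
o=get_obs();W=cv2.imread('pics/w1.png')
for k,p in dict(yellow=(285,207),red=(285,145),blue=(285,78)).items():
    c,s=blob(W,k,p,26);print(k,c.round(1),s[2:],onz('wrist',c,130,o).round(1),onz('wrist',c,126,o).round(1))"
```

```text
yellow [284.5 205.4] [  36   39 1081] [ 531.3 -292.4  130. ] [ 531.4 -293.4  126. ]
red [284.4 144.7] [  38   40 1121] [ 526.2 -243.2  130. ] [ 526.2 -243.6  126. ]
blue [302.6  72. ] [3 7 7] [ 534.3 -188.   130. ] [ 534.4 -187.5  126. ]
```

Emit:
{"op": "carry_out", "data": {
  "commands": [
    [0, 0, 0.8, 0, 0, 0, 0.7],
    [0, 0, 0.8, 0, 0, 0, 0.7],
    [0, 0, 0.8, 0, 0, 0, 0.7],
    [0, 0, 0.8, 0, 0, 0, 0.7],
    [0, 0, 0.8, 0, 0, 0, 0.65],
    [0, 0, 0.6, 0, 0, 0, 0.6],
    [0, 0, 0.3, 0, 0, 0, 0.55],
    [0, 0, 0, 0, 0, 0, 0.4],
    [0, 0, 0, 0, 0, 0, 0.3],
    [0, 0, 0, 0, 0, 0, 0.25],
    [0, 0, 0, 0, 0, 0, 0.2],
    [0, 0, 0, 0, 0, 0, 0.2]
  ],
  "grip_force": 15
}}

```text
time_s: 4.23
tcp_pos: [532.9, -292.9, 109.9]
eef_rot: [0.67, 0.742, 0.0, 0.002]
ft_force: [-0.5, 0.3, 2.8]
gripper_width: 0.313
finger_force: 15.0
```

```bash
python3 -c "
from h import *
go(532.5,-292.5,217,95.85)"
```

```text
t 4.23 tcp [ 532.9 -292.9  109.9] shift [ 8.000e-03 -4.000e-03 -4.283e+00] turn [ 0.026  0.026 -0.006] w 0.313 F [-0.5  0.3  2.8] 15.0
```

Emit:
{"op": "carry_out", "data": {
  "commands": [
    [0, 0, 0, 0, 0, 0, 0.2],
    [0, 0, -0.2, 0, 0, 0, 0.2],
    [0, 0, -0.5, 0, 0, 0, 0.2],
    [0, 0, -0.7, 0, 0, 0, 0.2],
    [0, 0, -0.7, 0, 0, 0, 0.2],
    [0, 0, -0.7, 0, 0, 0, 0.2],
    [0, 0, -0.7, 0, 0, 0, 0.2],
    [0, 0, -0.7, 0, 0, 0, 0.2],
    [0, 0, -0.5, 0, 0, 0, 0.2],
    [0, 0, 0, 0, 0, 0, 0.2],
    [0, 0, 0, 0, 0, 0, 0.2]
  ]
}}

```text
time_s: 5.15
tcp_pos: [532.6, -292.3, 226.5]
eef_rot: [0.67, 0.742, 0.0, 0.001]
ft_force: [0.3, 0.2, -0.3]
gripper_width: 0.312
finger_force: 15.0
```

```bash
python3 -c "
from h import *
cv2.imwrite('pics/s2.png',camera('side'));cv2.imwrite('pics/w2.png',camera('wrist'))
b=np.array([484.5,301.]);k=np.array([518.2,82.]);u=(k-b)/np.linalg.norm(k-b);p=b+44*u;print(u,p)
go(p[0],p[1],225,98.7)"
```

```text
[ 0.1520911  -0.98836648] [491.19200829 257.5118749 ]
t 5.25 tcp [ 531.8 -291.9  224.1] shift [ 2.2027e+01  6.1800e-01 -5.0000e-03] turn [-0.02  -0.017 -0.574] w 0.316 F [ 0.3 -0.1 -0.6] 15.0
```

View pics/s2.png

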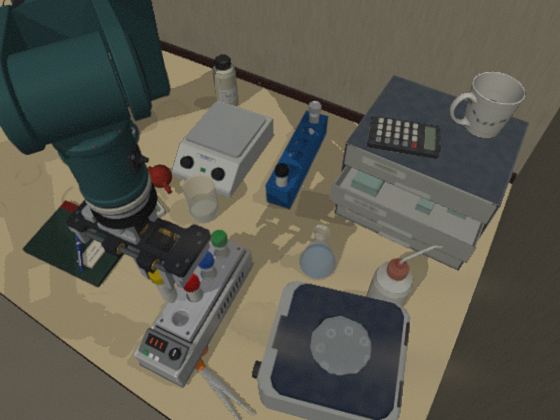

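View pics/w2.png

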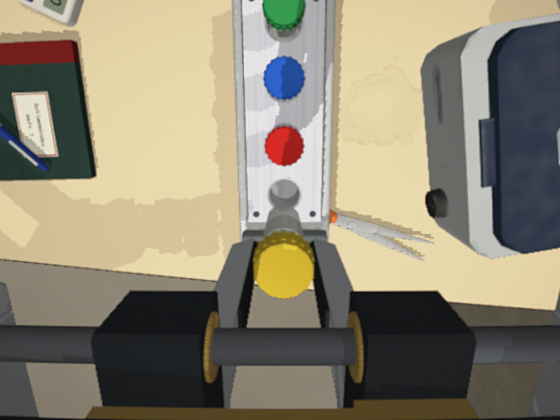

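Side and wrist views show the yellow tube upright in the fingers at about (285,265), with the first well empty. I carry it towards the rack and stop short to measure the rack from close by.

Emit:
{"op": "carry_out", "data": {
  "commands": [
    [0.5, 0, 0, 0, 0, 0, 0.2],
    [1, 0, 0, 0, 0, 0, 0.2],
    [1, 0, 0, 0, 0, 0, 0.2],
    [1, 0, 0, 0, 0, 0, 0.2],
    [1, 0, 0, 0, 0, 0, 0.2],
    [1, 0, 0, 0, 0, 0, 0.2],
    [1, 0, 0, 0, 0, 0, 0.2],
    [1, 0, 0, 0, 0, 0, 0.2],
    [1, 0, 0, 0, 0, 0, 0.2],
    [1, 0, 0, 0, 0, 0, 0.2],
    [1, 0, 0, 0, 0, 0, 0.2],
    [1, 0, 0, 0, 0, 0, 0.2]
  ]
}}

```text
time_s: 6.25
tcp_pos: [501.6, -4.2, 224.2]
eef_rot: [0.67, 0.742, -0.001, -0.001]
ft_force: [-0.9, -0.1, -1.5]
gripper_width: 0.32
finger_force: 15.0
```

Emit:
{"op": "carry_out", "data": {
  "commands": [
    [1, 0, 0, 0, 0, 0, 0.2],
    [1, 0.1, 0, 0, 0, -0.2, 0.2],
    [1, 0.1, 0, 0, 0, -0.2, 0.2],
    [1, 0.1, 0, 0, 0, -0.2, 0.2],
    [1, 0.2, 0, 0, 0, 0, 0.2],
    [0.5, 0.2, 0, 0, 0, 0, 0.2],
    [0, 0, 0, 0, 0, 0, 0.2],
    [0, 0, 0, 0, 0, 0, 0.2]
  ]
}}

```text
time_s: 6.92
tcp_pos: [502.6, 132.7, 224.6]
eef_rot: [0.65, 0.76, -0.001, -0.0]
ft_force: [-0.2, -0.3, -1.0]
gripper_width: 0.315
finger_force: 15.0
```

```bash
python3 -c "
from h import *
go(491.2,257.5,225,98.7)
cv2.imwrite('pics/w3.png',camera('wrist'))"
```

```text
t 6.92 tcp [502.6 132.7 224.6] shift [ 5.004  0.321 -0.021] turn [-0.021  0.011  0.041] w 0.315 F [-0.2 -0.3 -1. ] 15.0
```

View pics/w3.png

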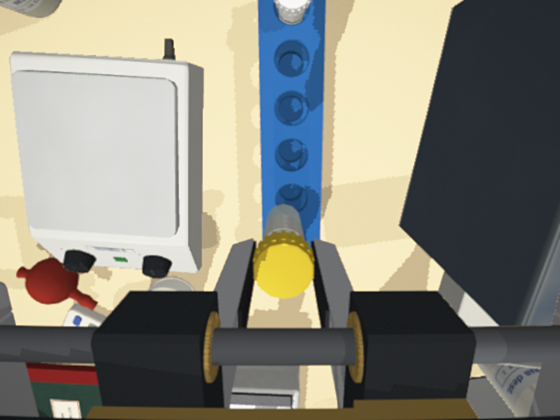

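The wrist view shows the four empty holes at about (291,58), (291,108), (291,155) and (291,197), with the white cap at (293,8). The cabinet is to the right. I measure the holes on the plate at 62 mm and check the cabinet clearance.

```bash
python3 -c "
from h import *
o=get_obs();W=cv2.imread('pics/w3.png')
h=cv2.cvtColor(W,cv2.COLOR_BGR2HSV)
for y in (40,58,75,83,108,130): print(y,[tuple(int(v) for v in h[y,x]) for x in (266,278,291,300,306,318)])
for p in ((291,58),(291,108),(291,155)): print(onz('wrist',p,62,o).round(1))
print(tri(ray('top',(242,147)),ray('side',(352,150))))
b=np.array([484.5,301.]);u=np.array([.152,-.9884])
for k in (44,88,132): print((b+k*u).round(1))
"
python3 -c "
import cv2
a=cv2.imread('pics/w3.png')[0:215,250:335];cv2.imwrite('pics/c3.png',cv2.resize(a,None,fx=2.7,fy=2.7,interpolation=cv2.INTER_CUBIC))"
```

```text
40 [(106, 182, 188), (106, 180, 190), (106, 187, 147), (106, 181, 180), (106, 180, 190), (106, 181, 189)]
58 [(106, 178, 190), (105, 179, 138), (106, 178, 123), (106, 186, 129), (106, 176, 142), (106, 178, 142)]
75 [(106, 180, 190), (106, 181, 190), (106, 178, 122), (106, 184, 177), (106, 183, 190), (106, 181, 142)]
83 [(106, 180, 191), (106, 181, 192), (106, 180, 191), (106, 182, 191), (106, 180, 146), (106, 180, 142)]
108 [(106, 181, 192), (105, 184, 126), (106, 180, 130), (106, 181, 165), (106, 182, 188), (106, 180, 191)]
130 [(106, 181, 192), (106, 183, 188), (106, 183, 189), (106, 185, 189), (106, 186, 189), (106, 184, 190)]
[489.7 254.3  62. ]
[496.7 210.7  62. ]
[503.8 167.1  62. ]
(array([655.84150379,  97.84448978, 212.86164454]), np.float64(17.969353772101726))
[491.2 257.5]
[497.9 214. ]
[504.6 170.5]
```

View pics/c3.png

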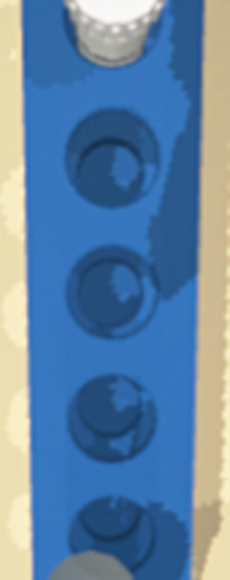

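Emit:
{"op": "carry_out", "data": {
  "commands": [
    [0.5, 0, 0, 0, 0, 0, 0.2],
    [1, 0.1, 0.2, 0, 0, 0, 0.2],
    [1, 0.1, 0.5, 0, 0, 0, 0.2],
    [1, 0.1, 0.7, 0, 0, 0, 0.2],
    [0.9, 0.02, 0.7, 0, 0, 0, 0.2],
    [0.5, 0, 0.5, 0, 0, 0, 0.2],
    [0, 0, 0.2, 0, 0, 0, 0.2],
    [0, 0, 0, 0, 0, 0, 0.2],
    [0, 0, 0, 0, 0, 0, 0.2]
  ]
}}

```text
time_s: 7.72
tcp_pos: [492.7, 253.8, 155.8]
eef_rot: [0.651, 0.759, -0.0, 0.0]
ft_force: [0.2, 0.1, -0.3]
gripper_width: 0.315
finger_force: 15.0
```

```bash
python3 -c "
from h import *
go(490,255.3,80,98.7)
o=get_obs();np.save('o4.npy',o,allow_pickle=True)
cv2.imwrite('pics/w4.png',camera('wrist'));cv2.imwrite('pics/t4.png',camera('top'))"
```

```text
t 7.72 tcp [492.7 253.8 155.8] shift [ 0.078 -0.097  3.033] turn [0.004 0.01  0.012] w 0.315 F [ 0.2  0.1 -0.3] 15.0
```

View pics/w4.png

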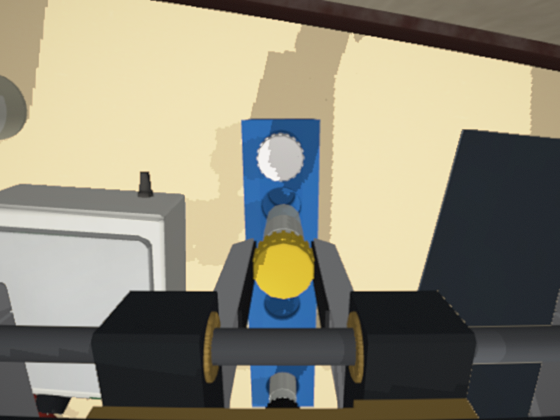

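The wrist view from close by shows the white cap at (280,158), the rack's far end edge at (242,121)–(320,120), the target hole near (281,203) and the yellow cap at (284,268).

```bash
python3 -c "
from h import *
o=np.load('o4.npy',allow_pickle=True).item();W=cv2.imread('pics/w4.png')
c,s=blob(W,'white',(280,158),30);print('white',c,s,onz('wrist',c,108,o).round(1),onz('wrist',c,104,o).round(1))
e=(onz('wrist',(242,121),62,o)+onz('wrist',(320,120),62,o))/2;print('end',e,'white from end',e[:2]+24*np.array([.152,-.988]),'hole1',e[:2]+68*np.array([.152,-.988]))
print('hole2',onz('wrist',(281,302),62,o))
c,s=blob(W,'yellow',(284,268),40);print(c,s);z=o['tcp_pos'][2]+22
print('yellow',onz('wrist',c,z,o),onz('wrist',(284,270),z+5,o),'tcp',o['tcp_pos'])
"
```

```text
white [279.61219657 157.61397276] [ 256  134   48   47 1689] [482.3 298.9 108. ] [482.3 298.4 104. ]
end [479.49861229 321.21987294  62.        ] white from end [483.14661229 297.50787294] hole1 [489.83461229 254.03587294]
hole2 [502.76715695 169.51025076  62.        ]
[283.17232935 264.73002755] [ 253  231   62   68 3267]
yellow [491.10003813 256.4003819  177.82382209] [491.54857798 256.02631539 182.82382209] tcp [492.65246611 253.81243667 155.82382209]
```

Emit:
{"op": "carry_out", "data": {
  "commands": [
    [-0.02, -0.08, 0, 0, 0, 0, 0.2],
    [0, 0, 0.2, 0, 0, 0, 0.2],
    [0, 0, 0.3, 0, 0, 0, 0.2],
    [0, 0, 0.3, 0, 0, 0, 0.2],
    [0, 0, 0.3, 0, 0, 0, 0.2],
    [0, 0, 0.3, 0, 0, 0, 0.2],
    [0, 0, 0.3, 0, 0, 0, 0.2],
    [0, 0, 0.3, 0, 0, 0, 0.2],
    [0, 0, 0.3, 0, 0, 0, 0.2],
    [0, 0, 0.3, 0, 0, 0, 0.2],
    [0, 0, 0, 0, 0, 0, 0.2],
    [0, 0, 0, 0, 0, 0, 0.2]
  ]
}}

```text
time_s: 8.82
tcp_pos: [490.0, 254.0, 89.7]
eef_rot: [0.651, 0.759, -0.001, -0.0]
ft_force: [0.2, -0.2, -0.8]
gripper_width: 0.319
finger_force: 15.0
```

```bash
python3 -c "
from h import *
go(489.8,254.4,80,98.7)"
```

```text
t 8.82 tcp [490.  254.   89.7] shift [ 0.018 -0.003  0.388] turn [-0.015  0.005  0.027] w 0.319 F [ 0.2 -0.2 -0.8] 15.0
```

Emit:
{"op": "carry_out", "data": {
  "commands": [
    [0, 0, 0.1, 0, 0, 0, 0.2],
    [0, 0, 0.1, 0, 0, 0, 0.2],
    [0, 0, 0.06, 0, 0, 0, 0.2],
    [0, 0, 0, 0, 0, 0, 0.2]
  ]
}}

```text
time_s: 9.15
tcp_pos: [490.2, 254.0, 83.8]
eef_rot: [0.651, 0.759, -0.0, -0.0]
ft_force: [-1.2, -0.7, -0.6]
gripper_width: 0.313
finger_force: 15.0
```

Emit:
{"op": "carry_out", "data": {
  "commands": [
    [0, 0, 0.04, 0, 0, 0, 0.2],
    [0, 0, 0.04, 0, 0, 0, 0.2],
    [0, 0, 0, 0, 0, 0, 0.2]
  ]
}}

```text
time_s: 9.4
tcp_pos: [490.6, 254.3, 82.8]
eef_rot: [0.651, 0.759, 0.0, 0.0]
ft_force: [-1.0, 0.1, 3.4]
gripper_width: 0.316
finger_force: 15.0
```

Force rises at TCP 82.8, which fits seated height. I release and lift.

Emit:
{"op": "carry_out", "data": {
  "commands": [
    [0, 0, 0, 0, 0, 0, 0.4],
    [0, 0, 0, 0, 0, 0, 0.6],
    [0, 0, 0, 0, 0, 0, 0.6],
    [0, 0, -0.5, 0, 0, 0, 0.6],
    [0, 0, -1, 0, 0, 0, 0.6],
    [0, 0, -1, 0, 0, 0, 0.6],
    [0, 0, -1, 0, 0, 0, 0.6],
    [0, 0, -1, 0, 0, 0, 0.6],
    [0, 0, -0.9, 0, 0, 0, 0.6],
    [0, 0, 0, 0, 0, 0, 0.6]
  ]
}}

```text
time_s: 10.23
tcp_pos: [492.7, 255.0, 224.0]
eef_rot: [0.651, 0.759, 0.005, 0.003]
ft_force: [-0.2, -0.1, 1.1]
gripper_width: 0.6
finger_force: 0.0
```

```bash
python3 -c "
from h import *
o=get_obs();W=camera('wrist');cv2.imwrite('pics/w5.png',W)
for k,p in dict(white=(281,215),yellow=(284,257)).items():
    c,s=blob(W,k,p,60);print(k,c.round(1),s,onz('wrist',c,105,o).round(1))
go(527.1,-243.1,220,95.85)"
```

```text
white [329.  215.9] [ 320  172   22   89 1234] [535.4 247.6 105. ]
yellow [279.4 206.1] [263 197  33  21 505] [490.4 249.9 105. ]
t 10.28 tcp [491.9 254.7 221. ] shift [-1.9893e+01 -1.6640e+00 -2.0000e-03] turn [ 0.084 -0.02   0.596] w 0.599 F [ 0.  -0.1 -0.3] 0.0
```

View pics/w5.png

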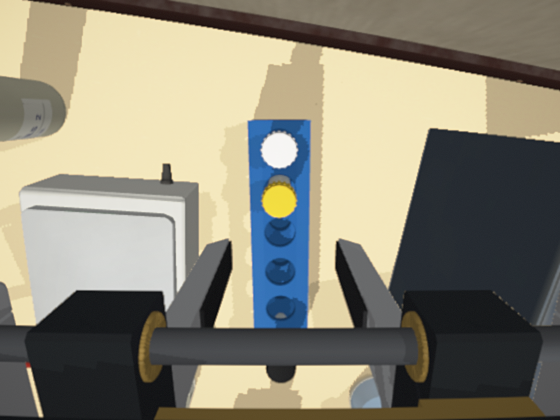

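Yellow stands upright at (279,201) in the hole next to the white cap at (279,150), so the first tube is placed. Next is red.

Emit:
{"op": "carry_out", "data": {
  "commands": [
    [0, 0, 0, 0.04, 0, 0.6, 0.6],
    [-0.5, 0, 0, 0, 0, 0, 0.6],
    [-1, -0.03, 0, 0, 0, 0, 0.6],
    [-1, -0.03, 0, 0, 0, 0, 0.6],
    [-1, -0.03, 0, 0, 0, 0, 0.6],
    [-1, -0.03, 0, 0, 0, 0, 0.6],
    [-1, -0.03, 0, 0, 0, 0, 0.6],
    [-1, -0.03, 0, 0, 0, 0, 0.6],
    [-1, -0.03, 0, 0, 0, 0, 0.6],
    [-1, -0.03, 0, 0, 0, 0, 0.6],
    [-1, -0.03, 0, 0, 0, 0, 0.6],
    [-1, -0.03, 0, 0, 0, 0, 0.6]
  ]
}}

```text
time_s: 11.28
tcp_pos: [508.4, -9.8, 215.4]
eef_rot: [0.67, 0.742, -0.002, -0.002]
ft_force: [0.6, 0.6, 0.0]
gripper_width: 0.599
finger_force: 0.0
```

Emit:
{"op": "carry_out", "data": {
  "commands": [
    [-1, -0.03, 0, 0, 0, 0, 0.6],
    [-1, -0.03, 0, 0, 0, 0, 0.6],
    [-1, -0.03, 0, 0, 0, 0, 0.6],
    [-1, -0.03, 0, 0, 0, 0, 0.6],
    [-1, -0.03, 0, 0, 0, 0, 0.6],
    [-1, -0.03, 0, 0, 0, 0, 0.6],
    [-1, -0.03, 0, 0, 0, 0, 0.6],
    [-1, -0.03, 0, 0, 0, 0, 0.6],
    [-1, -0.03, 0, 0, 0, 0, 0.6],
    [-0.45, -0.03, 0, 0, 0, 0, 0.6],
    [0, 0, 0, 0, 0, 0, 0.6],
    [0, 0, 0, 0, 0, 0, 0.6]
  ]
}}

```text
time_s: 12.28
tcp_pos: [525.3, -243.5, 216.0]
eef_rot: [0.67, 0.742, -0.001, -0.002]
ft_force: [0.9, 0.2, -0.5]
gripper_width: 0.601
finger_force: 0.0
```

```bash
cat >> h.py <<'E'
def seecap(col,z,near=(284,206)):
    o=get_obs();W=camera("wrist");c,s=blob(W,col,near,60);print(col,c.round(1),s[2:],onz("wrist",c,z,o).round(1))
    return W
E
python3 -c "
from h import *
seecap('red',130);go(527.4,-242.8,107,95.85)"
```

```text
red [286.6 208.9] [  38   40 1177] [ 526.4 -241.8  130. ]
t 12.33 tcp [ 525.6 -242.8  216.4] shift [-0.015  0.09   4.376] turn [-0.051 -0.016  0.003] w 0.597 F [ 0.  -0.4  0.1] 0.0
```

Emit:
{"op": "carry_out", "data": {
  "commands": [
    [0, 0.06, 0.6, -0.04, 0, 0, 0.6],
    [0, 0, 0.8, 0, 0, 0, 0.6],
    [0, 0, 0.8, 0, 0, 0, 0.6],
    [0, 0, 0.8, 0, 0, 0, 0.6],
    [0, 0, 0.7, 0, 0, 0, 0.6],
    [0, 0, 0.5, 0, 0, 0, 0.55],
    [0, 0, 0.15, 0, 0, 0, 0.5],
    [0, 0, 0, 0, 0, 0, 0.4],
    [0, 0, 0, 0, 0, 0, 0.3],
    [0, 0, 0, 0, 0, 0, 0.25],
    [0, 0, 0, 0, 0, 0, 0.2],
    [0, 0, 0, 0, 0, 0, 0.2]
  ]
}}

```text
time_s: 13.33
tcp_pos: [528.4, -243.9, 110.0]
eef_rot: [0.67, 0.742, 0.0, 0.002]
ft_force: [0.2, 0.6, 2.6]
gripper_width: 0.315
finger_force: 15.0
```

Emit:
{"op": "carry_out", "data": {
  "commands": [
    [0, 0, 0, 0, 0, 0, 0.2],
    [0, 0, -0.2, 0, 0, 0, 0.2],
    [0, 0, -0.5, 0, 0, 0, 0.2],
    [0, 0, -0.7, 0, 0, 0, 0.2],
    [0, 0, -0.7, 0, 0, 0, 0.2],
    [0, 0, -0.7, 0, 0, 0, 0.2],
    [0, 0, -0.7, 0, 0, 0, 0.2],
    [0, 0, -0.7, 0, 0, 0, 0.2],
    [0, 0, -0.5, 0, 0, 0, 0.2],
    [0, 0, 0, 0, 0, 0, 0.2],
    [0, 0, 0, 0, 0, 0, 0.2]
  ]
}}

```text
time_s: 14.25
tcp_pos: [527.8, -243.7, 226.7]
eef_rot: [0.67, 0.742, 0.0, 0.001]
ft_force: [0.2, 0.5, -1.3]
gripper_width: 0.318
finger_force: 15.0
```

```bash
python3 -c "
from h import *
o=get_obs()
W=seecap('red',o['tcp_pos'][2]+22,(284,265));go(497.1,210.7,225,98.7)
print('in frame 98.7:',R.from_euler('z',0).apply([0,0,0])*0, [(np.array([497.1,210.7])-o['tcp_pos'][:2])@np.array(v)/25 for v in ([-.151,.9885],[.9885,.151])])"
```

```text
red [283.  264.7] [  62   68 3314] [ 526.3 -241.   248.7]
t 14.3 tcp [ 527.3 -243.4  225.3] shift [1.8192e+01 6.4300e-01 1.8000e-02] turn [-0.007 -0.003 -0.575] w 0.315 F [ 0.4  0.2 -0.4] 15.0
in frame 98.7: [0. 0. 0.] [np.float64(18.15135189242462), np.float64(1.530892440477897)]
```

Red is gripped exactly as yellow was (pixel 283,265). I carry it to hole 2.

Emit:
{"op": "carry_out", "data": {
  "commands": [
    [0, 0, 0, 0, 0, -0.57, 0.2],
    [0.5, 0.05, 0, 0, 0, 0, 0.2],
    [1, 0.1, 0, 0, 0, 0, 0.2],
    [1, 0.1, 0, 0, 0, 0, 0.2],
    [1, 0.1, 0, 0, 0, 0, 0.2],
    [1, 0.1, 0, 0, 0, 0, 0.2],
    [1, 0.1, 0, 0, 0, 0, 0.2],
    [1, 0.1, 0, 0, 0, 0, 0.2],
    [1, 0.1, 0, 0, 0, 0, 0.2],
    [1, 0.1, 0, 0, 0, 0, 0.2],
    [1, 0.1, 0, 0, 0, 0, 0.2],
    [1, 0.1, 0, 0, 0, 0, 0.2]
  ]
}}

```text
time_s: 15.3
tcp_pos: [512.5, 22.1, 224.4]
eef_rot: [0.652, 0.758, -0.001, -0.001]
ft_force: [0.2, -0.1, -0.3]
gripper_width: 0.312
finger_force: 15.0
```

Emit:
{"op": "carry_out", "data": {
  "commands": [
    [1, 0.1, 0, 0, 0, 0, 0.2],
    [1, 0.1, 0, 0, 0, 0, 0.2],
    [1, 0.1, 0, 0, 0, 0, 0.2],
    [1, 0.1, 0, 0, 0, 0, 0.2],
    [1, 0.07, 0.2, 0, 0, 0, 0.2],
    [1, 0, 0.4, 0, 0, 0, 0.2],
    [1, 0, 0.5, 0, 0, 0, 0.2],
    [0.65, 0, 0.6, 0, 0, 0, 0.2],
    [0, 0, 0.6, 0, 0, 0, 0.2],
    [0, 0, 0.3, 0, 0, 0, 0.2],
    [0, 0, 0, 0, 0, 0, 0.2],
    [0, 0, 0, 0, 0, 0, 0.2]
  ]
}}

```text
time_s: 16.3
tcp_pos: [495.9, 210.6, 160.0]
eef_rot: [0.652, 0.758, -0.001, -0.0]
ft_force: [0.4, -0.5, -0.6]
gripper_width: 0.317
finger_force: 15.0
```

```bash
python3 -c "
from h import *
go(496.9,210.5,82,98.7)"
```

```text
t 16.3 tcp [495.9 210.6 160. ] shift [-0.009  0.045  3.12 ] turn [-0.022  0.005 -0.012] w 0.317 F [ 0.4 -0.5 -0.6] 15.0
```

Emit:
{"op": "carry_out", "data": {
  "commands": [
    [-0.01, 0.04, 0.15, -0.02, 0, 0, 0.2],
    [0, 0, 0.3, 0, 0, 0, 0.2],
    [0, 0, 0.3, 0, 0, 0, 0.2],
    [0, 0, 0.3, 0, 0, 0, 0.2],
    [0, 0, 0.3, 0, 0, 0, 0.2],
    [0, 0, 0.3, 0, 0, 0, 0.2],
    [0, 0, 0.3, 0, 0, 0, 0.2],
    [0, 0, 0.3, 0, 0, 0, 0.2],
    [0, 0, 0.3, 0, 0, 0, 0.2],
    [0, 0, 0.3, 0, 0, 0, 0.2],
    [0, 0, 0, 0, 0, 0, 0.2],
    [0, 0, 0, 0, 0, 0, 0.2]
  ]
}}

```text
time_s: 17.3
tcp_pos: [497.4, 210.6, 88.8]
eef_rot: [0.652, 0.759, 0.0, 0.0]
ft_force: [-0.2, 1.3, -0.8]
gripper_width: 0.319
finger_force: 15.0
```

Emit:
{"op": "carry_out", "data": {
  "commands": [
    [0, 0, 0.1, 0, 0, 0, 0.2],
    [0, 0, 0.06, 0, 0, 0, 0.2],
    [0, 0, 0, 0, 0, 0, 0.2],
    [0, 0, 0, 0, 0, 0, 0.2]
  ]
}}

```text
time_s: 17.63
tcp_pos: [497.9, 210.8, 85.7]
eef_rot: [0.652, 0.759, 0.001, 0.001]
ft_force: [0.4, -0.2, -1.2]
gripper_width: 0.313
finger_force: 15.0
```

Emit:
{"op": "carry_out", "data": {
  "commands": [
    [0, 0, 0.06, 0, 0, 0, 0.2],
    [0, 0, 0.05, 0, 0, 0, 0.2],
    [0, 0, 0.04, 0, 0, 0, 0.2],
    [0, 0, 0, 0, 0, 0, 0.2]
  ]
}}

```text
time_s: 17.97
tcp_pos: [498.1, 210.9, 83.0]
eef_rot: [0.652, 0.759, 0.001, 0.001]
ft_force: [-2.0, 0.1, 4.4]
gripper_width: 0.318
finger_force: 15.0
```

Emit:
{"op": "carry_out", "data": {
  "commands": [
    [0, 0, 0, 0, 0, 0, 0.4],
    [0, 0, 0, 0, 0, 0, 0.6],
    [0, 0, 0, 0, 0, 0, 0.6],
    [0, 0, -0.5, 0, 0, 0, 0.6],
    [0, 0, -1, 0, 0, 0, 0.6],
    [0, 0, -1, 0, 0, 0, 0.6],
    [0, 0, -1, 0, 0, 0, 0.6],
    [0, 0, -1, 0, 0, 0, 0.6],
    [0, 0, -0.9, 0, 0, 0, 0.6],
    [0, 0, 0, 0, 0, 0, 0.6],
    [0, 0, 0, 0, 0, 0, 0.6]
  ]
}}

```text
time_s: 18.88
tcp_pos: [498.4, 211.0, 218.9]
eef_rot: [0.652, 0.759, 0.002, 0.002]
ft_force: [0.8, 0.3, -1.2]
gripper_width: 0.601
finger_force: 0.0
```

```bash
python3 -c "
from h import *
o=get_obs();W=seecap('red',105,(282,206));c,s=blob(W,'yellow',(280,155),26);print(c,s,onz('wrist',c,105,o))
d=np.array([522.3,-193.])-o['tcp_pos'][:2];print('frame95.85',d@[-.1019,.9948]/25,d@[.9948,.1019]/25)
go(522.3,-193.0,220,95.85)"
```

```text
red [280.8 199.3] [ 35  37 988] [495.7 213.  105. ]
[280.79049467 149.28612997] [ 263  131   37   37 1031] [489.23376193 255.16893157 105.        ]
frame95.85 -16.172119937162744 -0.6950687746717976
t 18.93 tcp [497.5 210.7 216.8] shift [-16.112  -1.456  -0.129] turn [0.025 0.001 0.566] w 0.598 F [-0.4 -0.4 -0.9] 0.0
```

Red stands 43 mm from yellow, so the second tube is placed. Next is blue.

Emit:
{"op": "carry_out", "data": {
  "commands": [
    [0, 0, 0, 0.02, 0, 0.57, 0.6],
    [-0.5, 0, 0, 0, 0, 0, 0.6],
    [-1, -0.04, 0, 0, 0, 0, 0.6],
    [-1, -0.04, 0, 0, 0, 0, 0.6],
    [-1, -0.04, 0, 0, 0, 0, 0.6],
    [-1, -0.04, 0, 0, 0, 0, 0.6],
    [-1, -0.04, 0, 0, 0, 0, 0.6],
    [-1, -0.04, 0, 0, 0, 0, 0.6],
    [-1, -0.04, 0, 0, 0, 0, 0.6],
    [-1, -0.04, 0, 0, 0, 0, 0.6],
    [-1, -0.04, 0, 0, 0, 0, 0.6],
    [-1, -0.04, 0, 0, 0, 0, 0.6]
  ]
}}

```text
time_s: 19.93
tcp_pos: [513.0, -53.4, 214.9]
eef_rot: [0.67, 0.742, -0.001, -0.001]
ft_force: [0.7, 0.2, -0.6]
gripper_width: 0.603
finger_force: 0.0
```

Emit:
{"op": "carry_out", "data": {
  "commands": [
    [-1, -0.04, 0, 0, 0, 0, 0.6],
    [-1, -0.04, 0, 0, 0, 0, 0.6],
    [-1, -0.04, 0, 0, 0, 0, 0.6],
    [-1, -0.04, 0, 0, 0, 0, 0.6],
    [-1, -0.04, 0, 0, 0, 0, 0.6],
    [-0.65, -0.04, 0, 0, 0, 0, 0.6],
    [0, 0, 0, 0, 0, 0, 0.6],
    [0, 0, 0, 0, 0, 0, 0.6],
    [0, 0, 0, 0, 0, 0, 0.6]
  ]
}}

```text
time_s: 20.68
tcp_pos: [521.9, -192.2, 215.7]
eef_rot: [0.67, 0.742, -0.0, -0.001]
ft_force: [0.2, -0.2, 0.1]
gripper_width: 0.6
finger_force: 0.0
```

```bash
sed -i 's/blue=\[(112,128)\]/blue=[(108,128)]/' h.py; python3 -c "
from h import *
W=seecap('blue',130);print(cv2.cvtColor(W,cv2.COLOR_BGR2HSV)[208,284]);go(522.3,-193,107,95.85);cv2.imwrite('pics/w6.png',W)"
```

```text
blue [283.6 210.6] [  38   40 1165] [ 521.  -192.1  130. ]
[110 200 191]
t 20.73 tcp [ 522.1 -191.8  216.1] shift [-0.052  0.006  4.365] turn [-0.013 -0.011  0.008] w 0.597 F [-0.  -0.1  0.4] 0.0
```

Emit:
{"op": "carry_out", "data": {
  "commands": [
    [-0.04, 0, 0.6, 0, 0, 0, 0.6],
    [0, 0, 0.8, 0, 0, 0, 0.6],
    [0, 0, 0.8, 0, 0, 0, 0.6],
    [0, 0, 0.8, 0, 0, 0, 0.6],
    [0, 0, 0.7, 0, 0, 0, 0.6],
    [0, 0, 0.5, 0, 0, 0, 0.55],
    [0, 0, 0.15, 0, 0, 0, 0.5],
    [0, 0, 0, 0, 0, 0, 0.4],
    [0, 0, 0, 0, 0, 0, 0.3],
    [0, 0, 0, 0, 0, 0, 0.25],
    [0, 0, 0, 0, 0, 0, 0.2],
    [0, 0, 0, 0, 0, 0, 0.2]
  ]
}}

```text
time_s: 21.73
tcp_pos: [523.6, -194.0, 109.6]
eef_rot: [0.67, 0.742, 0.0, 0.001]
ft_force: [0.3, 0.2, 2.6]
gripper_width: 0.316
finger_force: 15.0
```

Emit:
{"op": "carry_out", "data": {
  "commands": [
    [0, 0, 0, 0, 0, 0, 0.2],
    [0, 0, -0.2, 0, 0, 0, 0.2],
    [0, 0, -0.5, 0, 0, 0, 0.2],
    [0, 0, -0.7, 0, 0, 0, 0.2],
    [0, 0, -0.7, 0, 0, 0, 0.2],
    [0, 0, -0.7, 0, 0, 0, 0.2],
    [0, 0, -0.7, 0, 0, 0, 0.2],
    [0, 0, -0.7, 0, 0, 0, 0.2],
    [0, 0, -0.5, 0, 0, 0, 0.2],
    [0, 0, 0, 0, 0, 0, 0.2],
    [0, 0, 0, 0, 0, 0, 0.2]
  ]
}}

```text
time_s: 22.65
tcp_pos: [523.0, -193.7, 226.4]
eef_rot: [0.67, 0.742, 0.0, 0.001]
ft_force: [0.1, 0.1, -0.7]
gripper_width: 0.312
finger_force: 15.0
```

```bash
python3 -c "
from h import *
o=get_obs()
W=seecap('blue',o['tcp_pos'][2]+22,(284,265));go(503.6,167.0,225,98.7)
print([(np.array([503.6,167.])-o['tcp_pos'][:2])@np.array(v)/25 for v in ([-.151,.9885],[.9885,.151])])"
```

```text
blue [283.3 264.4] [  62   67 3216] [ 521.6 -191.   248.4]
t 22.7 tcp [ 522.5 -193.5  225.1] shift [1.4422e+01 7.1200e-01 6.0000e-03] turn [-0.007 -0.003 -0.575] w 0.315 F [ 0.5  0.2 -0.7] 15.0
[np.float64(14.380468440730194), np.float64(1.4117028076671911)]
```

Emit:
{"op": "carry_out", "data": {
  "commands": [
    [0, 0, 0, 0, 0, -0.57, 0.2],
    [0.5, 0.05, 0, 0, 0, 0, 0.2],
    [1, 0.1, 0, 0, 0, 0, 0.2],
    [1, 0.1, 0, 0, 0, 0, 0.2],
    [1, 0.1, 0, 0, 0, 0, 0.2],
    [1, 0.1, 0, 0, 0, 0, 0.2],
    [1, 0.1, 0, 0, 0, 0, 0.2],
    [1, 0.1, 0, 0, 0, 0, 0.2],
    [1, 0.1, 0, 0, 0, 0, 0.2],
    [1, 0.1, 0, 0, 0, 0, 0.2],
    [1, 0.1, 0, 0, 0, 0, 0.2],
    [1, 0.1, 0, 0, 0, 0, 0.2]
  ]
}}

```text
time_s: 23.7
tcp_pos: [507.7, 71.9, 224.2]
eef_rot: [0.652, 0.758, -0.001, -0.001]
ft_force: [0.4, -0.3, -1.2]
gripper_width: 0.315
finger_force: 15.0
```

Emit:
{"op": "carry_out", "data": {
  "commands": [
    [1, 0.1, 0, 0, 0, 0, 0.2],
    [1, 0.1, 0.2, 0, 0, 0, 0.2],
    [1, 0.1, 0.4, 0, 0, 0, 0.2],
    [0.9, 0.1, 0.5, 0, 0, 0, 0.2],
    [0, 0, 0.6, 0, 0, 0, 0.2],
    [0, 0, 0.6, 0, 0, 0, 0.2],
    [0, 0, 0.3, 0, 0, 0, 0.2],
    [0, 0, 0, 0, 0, 0, 0.2],
    [0, 0, 0, 0, 0, 0, 0.2]
  ]
}}

```text
time_s: 24.45
tcp_pos: [503.5, 167.9, 159.8]
eef_rot: [0.652, 0.758, -0.001, -0.001]
ft_force: [-1.0, -0.4, -0.5]
gripper_width: 0.318
finger_force: 15.0
```

```bash
python3 -c "
from h import *
go(503.7,167.1,82,98.7)"
```

```text
t 24.45 tcp [503.5 167.9 159.8] shift [-0.031  0.01   3.112] turn [-0.022  0.001 -0.009] w 0.318 F [-1.  -0.4 -0.5] 15.0
```

Emit:
{"op": "carry_out", "data": {
  "commands": [
    [-0.03, 0, 0.15, 0, 0, 0, 0.2],
    [0, 0, 0.3, 0, 0, 0, 0.2],
    [0, 0, 0.3, 0, 0, 0, 0.2],
    [0, 0, 0.3, 0, 0, 0, 0.2],
    [0, 0, 0.3, 0, 0, 0, 0.2],
    [0, 0, 0.3, 0, 0, 0, 0.2],
    [0, 0, 0.3, 0, 0, 0, 0.2],
    [0, 0, 0.3, 0, 0, 0, 0.2],
    [0, 0, 0.3, 0, 0, 0, 0.2],
    [0, 0, 0.3, 0, 0, 0, 0.2],
    [0, 0, 0, 0, 0, 0, 0.2],
    [0, 0, 0, 0, 0, 0, 0.2]
  ]
}}

```text
time_s: 25.45
tcp_pos: [504.0, 167.0, 88.5]
eef_rot: [0.652, 0.759, -0.001, -0.0]
ft_force: [-0.0, 1.1, -0.7]
gripper_width: 0.312
finger_force: 15.0
```

Emit:
{"op": "carry_out", "data": {
  "commands": [
    [0, 0, 0.1, 0, 0, 0, 0.2],
    [0, 0, 0.06, 0, 0, 0, 0.2],
    [0, 0, 0.06, 0, 0, 0, 0.2],
    [0, 0, 0.04, 0, 0, 0, 0.2],
    [0, 0, 0, 0, 0, 0, 0.2],
    [0, 0, 0, 0, 0, 0, 0.2]
  ]
}}

```text
time_s: 25.95
tcp_pos: [504.4, 167.1, 82.9]
eef_rot: [0.652, 0.759, 0.0, 0.0]
ft_force: [0.5, -0.0, -0.3]
gripper_width: 0.317
finger_force: 15.0
```

Emit:
{"op": "carry_out", "data": {
  "commands": [
    [0, 0, 0.05, 0, 0, 0, 0.2],
    [0, 0, 0, 0, 0, 0, 0.2]
  ]
}}

```text
time_s: 26.12
tcp_pos: [504.7, 167.1, 82.6]
eef_rot: [0.652, 0.759, 0.0, 0.0]
ft_force: [-1.2, 0.6, 4.4]
gripper_width: 0.315
finger_force: 15.0
```

Seated, with contact force at the same height as before. I release it and go for green.

Emit:
{"op": "carry_out", "data": {
  "commands": [
    [0, 0, 0, 0, 0, 0, 0.4],
    [0, 0, 0, 0, 0, 0, 0.6],
    [0, 0, 0, 0, 0, 0, 0.6],
    [0, 0, -0.5, 0, 0, 0, 0.6],
    [0, 0, -1, 0, 0, 0, 0.6],
    [0, 0, -1, 0, 0, 0, 0.6],
    [0, 0, -1, 0, 0, 0, 0.6],
    [0, 0, -1, 0, 0, 0, 0.6],
    [0, 0, -0.9, 0, 0, 0, 0.6],
    [0, 0, 0, 0, 0, 0, 0.6],
    [0, 0, 0, 0, 0, 0, 0.6]
  ]
}}

```text
time_s: 27.03
tcp_pos: [505.1, 167.2, 217.5]
eef_rot: [0.652, 0.759, 0.001, 0.001]
ft_force: [-0.3, 0.2, 0.1]
gripper_width: 0.598
finger_force: 0.0
```

```bash
python3 -c "
from h import *
o=get_obs();W=seecap('red',105,(282,150))
h=W.copy();m=cv2.inRange(cv2.cvtColor(W,cv2.COLOR_BGR2HSV),(108,190,60),(128,255,255));cv2.imwrite('pics/w7.png',W)
d=np.array([517.3,-143.3])-o['tcp_pos'][:2];print('frame95.85',d@[-.1019,.9948]/25,d@[.9948,.1019]/25)
go(517.3,-143.3,220,95.85)"
```

```text
red [281.6 148.5] [  37   38 1056] [496.1 212.2 105. ]
frame95.85 -12.405273701289703 -0.7784730783814047
t 27.08 tcp [504.2 167.  215.7] shift [-12.349  -1.354  -0.168] turn [-0.007  0.003  0.566] w 0.602 F [ 0.3 -0.3 -1.1] 0.0
```

View pics/w7.png

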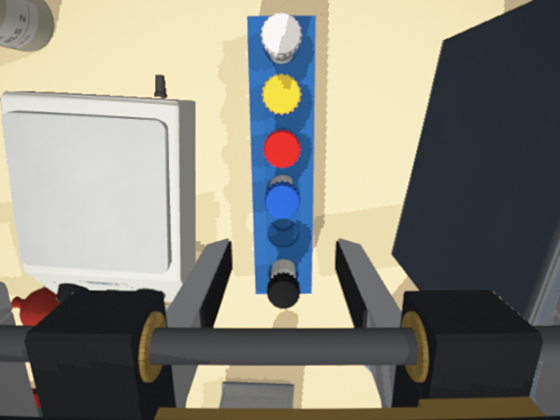

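White, yellow (281,95), red (282,149) and blue (282,199) stand in line, with hole 4 empty at (283,232) before black (284,290). Next is green.

Emit:
{"op": "carry_out", "data": {
  "commands": [
    [0, 0, 0, 0, 0, 0.57, 0.6],
    [-0.5, 0, 0, 0, 0, 0, 0.6],
    [-1, -0.06, 0, 0, 0, 0, 0.6],
    [-1, -0.06, 0, 0, 0, 0, 0.6],
    [-1, -0.06, 0, 0, 0, 0, 0.6],
    [-1, -0.06, 0, 0, 0, 0, 0.6],
    [-1, -0.06, 0, 0, 0, 0, 0.6],
    [-1, -0.06, 0, 0, 0, 0, 0.6],
    [-1, -0.06, 0, 0, 0, 0, 0.6],
    [-1, -0.06, 0, 0, 0, 0, 0.6],
    [-1, -0.06, 0, 0, 0, 0, 0.6],
    [-1, -0.06, 0, 0, 0, 0, 0.6]
  ]
}}

```text
time_s: 28.08
tcp_pos: [514.8, -97.6, 214.4]
eef_rot: [0.67, 0.742, -0.001, -0.001]
ft_force: [0.3, -0.0, -0.1]
gripper_width: 0.603
finger_force: 0.0
```

Emit:
{"op": "carry_out", "data": {
  "commands": [
    [-1, -0.06, 0, 0, 0, 0, 0.6],
    [-0.9, -0.06, 0, 0, 0, 0, 0.6],
    [0, 0, 0, 0, 0, 0, 0.6],
    [0, 0, 0, 0, 0, 0, 0.6],
    [0, 0, 0, 0, 0, 0, 0.6]
  ]
}}

```text
time_s: 28.5
tcp_pos: [517.2, -142.9, 215.3]
eef_rot: [0.67, 0.742, -0.0, -0.001]
ft_force: [-1.0, -0.0, 0.1]
gripper_width: 0.599
finger_force: 0.0
```

```bash
python3 -c "
from h import *
seecap('green',130);go(517.3,-143.3,107,95.85)"
```

```text
green [283.2 210.6] [  37   39 1097] [ 516.  -142.7  130. ]
t 28.55 tcp [ 517.4 -142.5  215.7] shift [-3.700e-02 -2.000e-03  4.347e+00] turn [-0.016 -0.012  0.007] w 0.601 F [0.3 0.1 0.8] 0.0
```

Emit:
{"op": "carry_out", "data": {
  "commands": [
    [-0.03, 0, 0.6, 0, 0, 0, 0.6],
    [0, 0, 0.8, 0, 0, 0, 0.6],
    [0, 0, 0.8, 0, 0, 0, 0.6],
    [0, 0, 0.8, 0, 0, 0, 0.6],
    [0, 0, 0.7, 0, 0, 0, 0.6],
    [0, 0, 0.5, 0, 0, 0, 0.55],
    [0, 0, 0.15, 0, 0, 0, 0.5],
    [0, 0, 0, 0, 0, 0, 0.4],
    [0, 0, 0, 0, 0, 0, 0.3],
    [0, 0, 0, 0, 0, 0, 0.25],
    [0, 0, 0, 0, 0, 0, 0.2],
    [0, 0, 0, 0, 0, 0, 0.2]
  ]
}}

```text
time_s: 29.55
tcp_pos: [518.9, -144.3, 109.3]
eef_rot: [0.67, 0.742, 0.001, 0.001]
ft_force: [0.2, -0.1, 3.4]
gripper_width: 0.319
finger_force: 15.0
```

Emit:
{"op": "carry_out", "data": {
  "commands": [
    [0, 0, 0, 0, 0, 0, 0.2],
    [0, 0, -0.2, 0, 0, 0, 0.2],
    [0, 0, -0.5, 0, 0, 0, 0.2],
    [0, 0, -0.7, 0, 0, 0, 0.2],
    [0, 0, -0.7, 0, 0, 0, 0.2],
    [0, 0, -0.7, 0, 0, 0, 0.2],
    [0, 0, -0.7, 0, 0, 0, 0.2],
    [0, 0, -0.7, 0, 0, 0, 0.2],
    [0, 0, -0.5, 0, 0, 0, 0.2],
    [0, 0, 0, 0, 0, 0, 0.2],
    [0, 0, 0, 0, 0, 0, 0.2]
  ]
}}

```text
time_s: 30.47
tcp_pos: [518.3, -144.1, 226.2]
eef_rot: [0.67, 0.742, 0.0, 0.001]
ft_force: [-1.0, 0.8, -0.1]
gripper_width: 0.315
finger_force: 15.0
```

```bash
python3 -c "
from h import *
o=get_obs()
W=seecap('green',o['tcp_pos'][2]+22,(284,265));go(510.5,123.6,225,98.7)
print([(np.array([510.5,123.6])-o['tcp_pos'][:2])@np.array(v)/25 for v in ([-.151,.9885],[.9885,.151])])"
```

```text
green [283.4 265.6] [  61   67 3009] [ 517.1 -141.9  248.2]
t 30.52 tcp [ 517.8 -143.9  224.9] shift [ 1.0673e+01  7.9600e-01 -4.0000e-03] turn [-0.007 -0.002 -0.575] w 0.314 F [ 0.7  0.2 -1.5] 15.0
[np.float64(10.63287833987647), np.float64(1.3079100570386333)]
```

Emit:
{"op": "carry_out", "data": {
  "commands": [
    [0, 0, 0, 0, 0, -0.57, 0.2],
    [0.5, 0.1, 0, 0, 0, 0, 0.2],
    [1, 0.12, 0, 0, 0, 0, 0.2],
    [1, 0.12, 0, 0, 0, 0, 0.2],
    [1, 0.12, 0, 0, 0, 0, 0.2],
    [1, 0.12, 0, 0, 0, 0, 0.2],
    [1, 0.12, 0, 0, 0, 0, 0.2],
    [1, 0.12, 0, 0, 0, 0, 0.2],
    [1, 0.12, 0, 0, 0, 0, 0.2],
    [1, 0.12, 0, 0, 0, 0, 0.2],
    [1, 0.12, 0, 0, 0, 0, 0.2],
    [1, 0.12, 0, 0, 0, 0, 0.2]
  ]
}}

```text
time_s: 31.52
tcp_pos: [509.3, 122.6, 223.9]
eef_rot: [0.652, 0.758, -0.001, -0.001]
ft_force: [-0.1, -0.8, -0.4]
gripper_width: 0.314
finger_force: 15.0
```

Emit:
{"op": "carry_out", "data": {
  "commands": [
    [0.1, 0, 0, 0, 0, 0, 0.2],
    [0, 0, 0.4, 0, 0, 0, 0.2],
    [0, 0, 0.6, 0, 0, 0, 0.2],
    [0, 0, 0.6, 0, 0, 0, 0.2],
    [0, 0, 0.6, 0, 0, 0, 0.2],
    [0, 0, 0.4, 0, 0, 0, 0.2],
    [0, 0, 0, 0, 0, 0, 0.2],
    [0, 0, 0, 0, 0, 0, 0.2]
  ]
}}

```text
time_s: 32.18
tcp_pos: [509.5, 122.2, 159.2]
eef_rot: [0.652, 0.758, -0.001, -0.001]
ft_force: [-0.0, -1.0, -0.5]
gripper_width: 0.317
finger_force: 15.0
```

```bash
python3 -c "
from h import *
go(510.5,123.6,82,98.7)"
```

```text
t 32.18 tcp [509.5 122.2 159.2] shift [0.052 0.053 3.086] turn [-0.026  0.004 -0.019] w 0.317 F [-0.  -1.  -0.5] 15.0
```

Emit:
{"op": "carry_out", "data": {
  "commands": [
    [0.05, 0.03, 0.1, 0, 0, 0, 0.2],
    [0, 0, 0.3, 0, 0, 0, 0.2],
    [0, 0, 0.3, 0, 0, 0, 0.2],
    [0, 0, 0.3, 0, 0, 0, 0.2],
    [0, 0, 0.3, 0, 0, 0, 0.2],
    [0, 0, 0.3, 0, 0, 0, 0.2],
    [0, 0, 0.3, 0, 0, 0, 0.2],
    [0, 0, 0.3, 0, 0, 0, 0.2],
    [0, 0, 0.3, 0, 0, 0, 0.2],
    [0, 0, 0.3, 0, 0, 0, 0.2],
    [0, 0, 0, 0, 0, 0, 0.2],
    [0, 0, 0, 0, 0, 0, 0.2]
  ]
}}

```text
time_s: 33.18
tcp_pos: [510.3, 124.2, 89.6]
eef_rot: [0.652, 0.759, -0.001, -0.0]
ft_force: [0.2, -0.1, -0.8]
gripper_width: 0.317
finger_force: 15.0
```

Emit:
{"op": "carry_out", "data": {
  "commands": [
    [0, 0, 0.1, 0, 0, 0, 0.2],
    [0, 0, 0.06, 0, 0, 0, 0.2],
    [0, 0, 0.06, 0, 0, 0, 0.2],
    [0, 0, 0.04, 0, 0, 0, 0.2],
    [0, 0, 0.02, 0, 0, 0, 0.2],
    [0, 0, 0, 0, 0, 0, 0.2]
  ]
}}

```text
time_s: 33.68
tcp_pos: [510.6, 124.3, 83.2]
eef_rot: [0.652, 0.759, -0.0, 0.0]
ft_force: [-0.3, 1.0, 0.3]
gripper_width: 0.316
finger_force: 15.0
```

Emit:
{"op": "carry_out", "data": {
  "commands": [
    [0, 0, 0.05, 0, 0, 0, 0.2],
    [0, 0, 0, 0, 0, 0, 0.2]
  ]
}}

```text
time_s: 33.85
tcp_pos: [511.0, 124.3, 82.4]
eef_rot: [0.652, 0.759, 0.0, 0.0]
ft_force: [0.1, -0.3, 0.6]
gripper_width: 0.314
finger_force: 15.0
```

Emit:
{"op": "carry_out", "data": {
  "commands": [
    [0, 0, 0.05, 0, 0, 0, 0.2],
    [0, 0, 0, 0, 0, 0, 0.2]
  ]
}}

```text
time_s: 34.02
tcp_pos: [511.2, 124.4, 82.2]
eef_rot: [0.652, 0.759, 0.001, 0.001]
ft_force: [-1.9, -0.7, 5.3]
gripper_width: 0.318
finger_force: 15.0
```

Green is seated. I release it, lift and move clear so the cameras can check.

Emit:
{"op": "carry_out", "data": {
  "commands": [
    [0, 0, 0, 0, 0, 0, 0.4],
    [0, 0, 0, 0, 0, 0, 0.6],
    [0, 0, 0, 0, 0, 0, 0.6],
    [0, 0, -0.5, 0, 0, 0, 0.6],
    [0, 0, -1, 0, 0, 0, 0.6],
    [0, 0, -1, 0, 0, 0, 0.6],
    [0, 0, -1, 0, 0, 0, 0.6],
    [0, 0, -1, 0, 0, 0, 0.6],
    [0, 0, -0.9, 0, 0, 0, 0.6],
    [0, 0, 0, 0, 0, 0, 0.6]
  ]
}}

```text
time_s: 34.85
tcp_pos: [513.1, 124.6, 221.2]
eef_rot: [0.652, 0.759, 0.004, 0.003]
ft_force: [-0.4, -0.3, -0.4]
gripper_width: 0.6
finger_force: 0.0
```

Emit:
{"op": "carry_out", "data": {
  "commands": [
    [-0.5, 0, 0, 0, 0, 0, 0.6],
    [-1, 0, 0, 0, 0, 0, 0.6],
    [-1, 0, 0, 0, 0, 0, 0.6],
    [-1, 0, 0, 0, 0, 0, 0.6],
    [-0.7, 0, 0, 0, 0, 0, 0.6],
    [0, 0, 0, 0, 0, 0, 0.6],
    [0, 0, 0, 0, 0, 0, 0.6],
    [0, 0, 0, 0, 0, 0, 0.6]
  ]
}}

```text
time_s: 35.52
tcp_pos: [525.8, 20.6, 214.1]
eef_rot: [0.652, 0.758, -0.001, -0.001]
ft_force: [-0.8, -1.2, -1.0]
gripper_width: 0.6
finger_force: 0.0
```

```bash
python3 -c "
from h import *
cv2.imwrite('pics/f.png',np.vstack([camera('wrist')[:300],camera('side')[60:300]]))"
```

```text
(no output)
```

View pics/f.png

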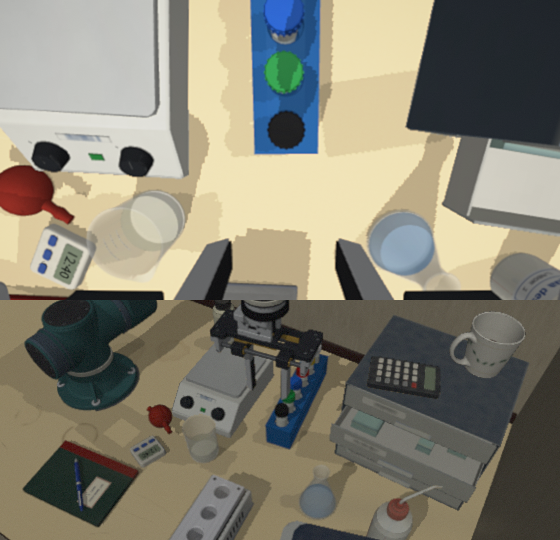

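Green (284,72) stands upright between blue and black (286,130). The wells are empty, the flask is undisturbed and the gripper is clear, so I hand in.

```bash
python3 -c "
from plant import *
print(job_done())"
```

```text
the job is handed in; nothing more can be done
None
```

I moved all four tubes to the rack in well order: yellow next to the white-capped blank, then red, blue, and green next to the black-capped standard; each was lowered home and released, the flask is where it was, and the job is handed in (no verdict was returned).

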